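Unlatch the cap feeder and hold its guard lid open

TASK

Unlatch the cap feeder by turning its red latch knob clockwise until it clicks past its detent and stays there, then lift the sprung lid, which has a black handle for it, and hold it open at 45 degrees (within about 5), where the lid's pointer meets the red peg, so that the caps can be topped up. The lid falls shut by itself, so finish while still holding it there, at rest; leave the bottles, tools and other loose things on the bench where they are.

Things in the scene. Friction and masses are not known exactly. Their poses are not given: they have to be found in the camera images.
- feeder: the cap feeder, a fixed aluminium box of white caps on a blue foot plate: 180 mm deep (its x), 280 wide (its y), walls 100 high. Origin: centre of its underside, on the table; z up. Its -x side faces roughly to the robot; the lid hinge is along its +x side. A blue post 36 mm square, 108 high, in front of it at x -125, y -120 mm carries the latch knob
- mark_45 (a point): centre of the red peg that marks 45 degrees on the yellow angle arc at the feeder's +y side. The arc is fixed, 150 mm in radius about the hinge line, at feeder y +158 mm, and reaches 253 mm above the table. The small red pointer on the lid's +y edge, 150 mm from the hinge line, stands beside the peg when the lid is open 45 degrees
- knob (a joint): latch knob angle: 0 latched, grows turning clockwise from above, end stop 1.3. It turns easily to 0.5; then a spring detent resists (up to about 0.15 N m) until its crest at 0.85, past which it snaps the knob on to 1.2 or more, where it stays. Let go before the crest, it does not go on by itself. Below about 1.1 its yellow tongue lies over the lid's front edge and bars the lid
- knob_grip (a point): on the knob's vertical axis at the height to grip, 142 mm above the table. The red grip is a flat bar 44 mm long, 12 thick (pinch across that), from 22 mm below to 10 above this point. A steel disc 42 mm wide and the yellow tongue (50 mm out from the axis) have their tops 22 mm below it. The point turns with the knob: its x lies along bar and tongue, at joint 0 the feeder's +x
- lid_angle (a joint): opening angle of the lid: 0 shut (level), grows as its front edge rises, 0.785 is 45 degrees, stop at 1.5. A spring and its weight pull it shut from every angle (straight up at the handle: about 4 N near shut, 8 N at 45 degrees, to hold it)
- lid_hinge (a point): fixed middle of the hinge line, 106 mm above the table; the hinge axis is the feeder's y. The lid is a blue frame with a clear pane, 280 mm wide (y), 12 thick, its mid-plane through the hinge line; shut, it reaches 185 mm from the hinge line towards the feeder's -x
- lid: the lid with its handle, a black round bar 12 mm thick, 90 long along y, on two sloping steel legs at its ends, fixed to the lid's front edge. Origin at the middle of the hinge line; the axes turn with the lid and equal the feeder's when it is shut
- handle_mid (a point): middle of the handle bar: 215 mm from the hinge line along the lid (the lid's -x) and 35 mm above the lid's mid-plane; when shut 141 mm above the table and 30 mm in front of the lid's edge. The bar can be pinched from above across its thickness, and turns between the fingers as the lid swings
- bottle_a: loose oil bottle of green glass with white cap, cone-shaped, 68 mm across the foot, 184 mm tall, origin under its centre; a bystander
- bottle_b: loose oil bottle of amber glass, same shape and size as bottle_a, origin under its centre; a bystander
- jar: loose amber jar, 64 mm across, 90 mm tall, origin under its centre; a bystander
- chuck: loose steel capping chuck, stepped round piece 52 mm across, 50 mm tall, origin under its centre; a bystander
- wrench: loose steel wrench lying flat along its x axis, 180 mm long; a bystander
- cap_tray: loose grey plastic tray, 120 x 90 x 40 mm, three white caps in it, origin under its centre; a bystander

How it is judged (in metres and radians):
On the way, in this order (a step that is already met when the one before it is completed fails the run):
1. the latch knob has clicked past its detent while the lid is still shut (value of joint knob above 1.08 rad and value of joint lid_angle below 0.1 rad), for 0.2 s.
2. the lid has been lifted clear, the fingers on it (value of joint lid_angle above 0.3 rad and contact force between the fingers and lid above 1 N), for 0.1 s.
At the end, for the whole second after the job is handed in: The lid stands open between 39 and 51 degrees (0.68 to 0.89 rad) and still (under 0.05 rad/s), the fingers bear on it with more than 1.5 N, the latch knob is past its click (above 1.08 rad) (value of joint lid_angle between 0.68 and 0.89 rad and velocity of joint lid_angle between -0.05 and 0.05 rad/s and contact force between the fingers and lid above 1.5 N and value of joint knob above 1.08 rad); the arm keeps its last pose, push and grip.
It fails at once if a bottle, jar, tool or other loose thing was moved by more than 25 mm (distance of any of bottle_a, bottle_b, jar, chuck, wrench, cap_tray from where it was at the start of the episode above 0.025 m).
It also fails if it takes over 54 s, if anything falls off the work surface, if the arm or the gripper's body presses on something with over 40 N, if the wrist force passes 120 N, or if a joint passes its speed limit or range.

ROBOT

A 7-joint arm with a two-finger parallel gripper is mounted at the origin on the work surface. World frame = base frame: x ahead of the robot, y to its left, z up, the work surface at z = 0. Lengths are in mm, angles in rad, forces in N, time in s.
With the tool pointing down it reaches from about 400 to 875 mm from the base axis. Payload 19.3 kg.
Tool frame: the origin (TCP) lies at the very end of the fingers, on their centre line; the grasp point (between the pads) lies 19 mm behind it (grip_point_offset is the z of the grasp point in the tool frame, in mm); z points along the fingers, x is the direction in which the jaws open and shut, and the axes are right-handed (so a half turn about z gives the same grasp; the last joint's range is limited). The gripper opens to 85 mm and grips with 20 to 120 N. Pads are 22 mm wide; open, the fingers measure 114 mm over their backs; the gripper's body (76 mm by 85 mm) begins 54 mm behind the grasp point. The pads swing forward as they close: fully open they stand 13 mm farther back than shut.
Start: joints at [-1.181, 0.521, -0.036, 1.599, 0.021, 1.021, -0.113], TCP at [277.372, 560.071, 231.291] pointing down, gripper open.
Joint ranges: [-2.91, 2.91], [-0.3, 2.13], [-1.5, 1.42], [0.17, 2.43], [-1.26, 4.41], [0.16, 1.93], [-2.52, 2.52]. Speed limits (rad/s): [1.89, 1.89, 2.39, 2.39, 3.01, 3.01, 3.01].

INTERFACE

Orientations are given as a 3x3 rotation matrix whose columns are the frame's x, y, z axes.
In Python, from workcell import movep, movel, goto_joints, open_gripper, clamp, wait, inverse_kinematics, read_state, camera, PlanningError, finish_job, grip_point_offset gives the robot as it stands. Calls block until the motion is done:
- movep(position, orientation): joint-space move of the TCP to a pose.
- movel(position, frame=None, max_speed=150, guard=None): straight line of the TCP; frame=None keeps the orientation; max_speed is the mean speed in mm/s. With guard (N) it stops when the force on the tool has changed by that much, and returns True; else False.
- goto_joints(angles): joint-space move.
- open_gripper() and clamp(): open the fingers fully, or close them until they stop; the grip force is fixed at half the most.
- wait(seconds).
- inverse_kinematics(position, orientation): joint angles nearest the present ones, or None.
- read_state(): the state.
- camera(name): name is "scene" or "top" or "wrist"; returns a dict with "image" (384x512x3 uint8, blue, green, red), "range_z" (384x512 float32, mm along the optical axis (not along the pixel's ray), 0 where there is no reading), "fx", "fy", "cx", "cy" (pixels), "cam_to_world" (4x4, takes a point from camera to world coordinates). Camera axes: x right, y up, looking along -z (the intrinsics and any distortion apply to the point x, -y, -z); pixel columns grow to the right and rows downward; lengths in mm; the calibration is good to about 2 mm. A picture is of the moment at which its call begins.
A pose or a line that the arm cannot do raises PlanningError and nothing moves.
- finish_job(): hands the job in, once; it reports no verdict.
The state is a dict: "time": time; "qpos": joint angles; "qvel": joint speeds; "joint_efforts": joint torques, N m; "eef_pos": TCP position; "tool_rot": TCP orientation; "ft_force": force on the tool from outside, world axes, zero at the start; "torque": the same for the moment, N m; "finger_gap": finger opening in mm.
Only numpy, scipy, OpenCV 4.12 (cv2) and the standard library are available. Lean on these libraries where they do the work, as an engineer would, in place of code of your own. Each camera call takes 0.05 s, during which the arm holds its last target. There are 200 camera calls.

## Working session

There is one attempt and no reset: what is moved stays moved. The work goes in short steps, each a Python script; the robot and the scene stay as the last script left them, time stands still between calls to the robot, and variables do not carry over. Pictures are saved under pics/ and viewed, about 8 in all and at most 12, crops included, and the job is handed in when it is done.

```bash
mkdir -p pics; ls
python3 - <<'E'
from workcell import *
import cv2,numpy as np
for n in("scene","top"):
    c=camera(n); cv2.imwrite(f"pics/{n}0.png",c["image"]); np.savez(f"pics/{n}0.npz",**c)
    print(n,c["fx"],c["fy"],c["cx"],c["cy"],np.round(c["cam_to_world"],3).tolist(),[k for k in c])
s=read_state();print(s["time"],s["finger_gap"],grip_point_offset,np.round(s["tool_rot"],3).tolist())
a=cv2.imread("pics/scene0.png");b=cv2.imread("pics/top0.png")
cv2.imwrite("pics/both.png",cv2.resize(np.vstack([a,b]),None,fx=.78,fy=.78) )
E
```

```text
pics
scene 350.5284104244116 350.5284104244116 250.76838910744365 194.09207193986938 [[-0.651, -0.651, 0.391, 982.725], [0.759, -0.563, 0.326, 362.682], [0.008, 0.509, 0.861, 1058.171], [0.0, 0.0, 0.0, 1.0]] ['image', 'range_z', 'fx', 'fy', 'cx', 'cy', 'cam_to_world']
top 384.36306381814046 384.36306381814046 252.70149874475834 197.08960611125224 [[-0.003, 0.992, -0.128, 438.888], [-1.0, -0.005, -0.017, -2.487], [-0.018, 0.128, 0.992, 1207.695], [0.0, 0.0, 0.0, 1.0]] ['image', 'range_z', 'fx', 'fy', 'cx', 'cy', 'cam_to_world']
0.1 85.11412000705586 -18.700000000000003 [[0.444, 0.896, -0.0], [0.896, -0.444, -0.001], [-0.001, 0.0, -1.0]]
```

View pics/both.png

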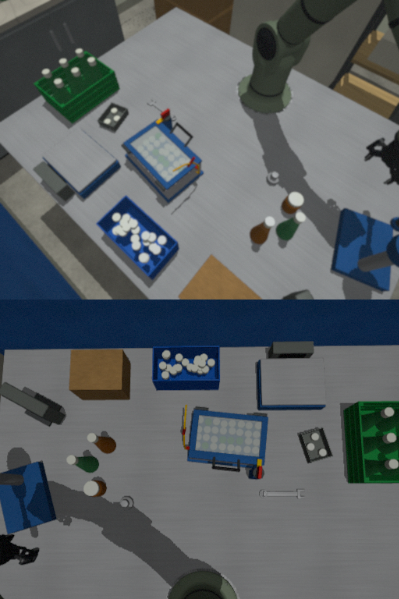

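The top view shows the feeder near (228, 138) of its half-size picture. The knob is at its lower right, at (257, 170), the handle at (226, 167) and the arc on the left at (184, 127). The wrench lies below the knob, with the tray to its right. Next I'll measure colours and depth.

```bash
cat > h.py <<'E'
import numpy as np,cv2
def load(f): return dict(np.load(f))
def world(c,u,v,z):            # depth -> world points
    p=np.stack([(u-c["cx"])/c["fx"]*z,-(v-c["cy"])/c["fy"]*z,-z,np.ones_like(z)],-1)
    return (p@c["cam_to_world"].T)[...,:3]
def ray(c,u,v,h):              # pixel -> world point at height h
    T=c["cam_to_world"]; d=T[:3,:3]@np.array([(u-c["cx"])/c["fx"],-(v-c["cy"])/c["fy"],-1.])
    return T[:3,3]+d*(h-T[2,3])/d[2]
def cloud(c):
    v,u=np.mgrid[:384,:512].astype(float); return world(c,u,v,c["range_z"].astype(float))
E
python3 - <<'E'
from h import *
for n in("top0","scene0"):
    c=load(f"pics/{n}.npz"); P=cloud(c); hsv=cv2.cvtColor(c["image"],cv2.COLOR_BGR2HSV)
    H,S,V=[hsv[...,i].astype(int) for i in range(3)]
    for nm,m in (("red",((H<8)|(H>172))&(S>150)&(V>90)),("yellow",(H>18)&(H<33)&(S>140)&(V>100))):
        k,l,st,ce=cv2.connectedComponentsWithStats(m.astype(np.uint8))
        for i in range(1,k):
            if st[i,4]>=5:
                q=P[l==i]; print(n,nm,st[i].tolist(),ce[i].round(1),np.median(q,0).round(0),q[:,2].max().round())
    if n=="top0":
        inb=(P[...,2]>85)&(P[...,2]<120)&(H>95)&(H<125)&(S>120)
        k,l,st,ce=cv2.connectedComponentsWithStats(inb.astype(np.uint8))
        for i in range(1,k):
            if st[i,4]>150:
                q=P[l==i]; r=cv2.minAreaRect(q[:,:2].astype(np.float32)); print("blue",st[i],r,np.median(q[:,2]),cv2.boxPoints(r).round().tolist())
        q=(V<60)&(P[...,2]>110)&(P[...,2]<160)
        k,l,st,ce=cv2.connectedComponentsWithStats(q.astype(np.uint8))
        for i in range(1,k):
            if st[i,4]>20: q=P[l==i]; print("dark",st[i],ce[i],cv2.minAreaRect(q[:,:2].astype(np.float32)),np.median(q[:,2]))
a=cv2.resize(load("pics/top0.npz")["image"][120:270,210:440],None,fx=3.4,fy=3.4,interpolation=cv2.INTER_CUBIC); cv2.imwrite("pics/crop1.png",a)
E
```

```text
top0 red [234, 171, 3, 2, 5] [234.8 171.6] [631.  60. 232.] 234.0
top0 red [238, 188, 5, 4, 14] [240.1 189.6] [603.  53. 108.] 113.0
top0 red [331, 214, 5, 16, 62] [333.1 221.3] [ 508. -204.  152.] 157.0
top0 yellow [235, 135, 5, 31, 64] [237.  149.7] [687.  55. 241.] 1208.0
top0 yellow [235, 174, 2, 13, 26] [235.5 180. ] [619.  62. 177.] 227.0
top0 yellow [330, 205, 6, 9, 45] [332.3 208.6] [ 547. -208.  119.] 124.0
blue [195  60  87  48 978] ((929.04052734375, 60.046974182128906), (259.6665344238281, 143.45155334472656), 89.46194458007812) 104.1576339792756 [[856.0, -69.0], [1000.0, -70.0], [1002.0, 189.0], [859.0, 191.0]]
blue [ 242  141  102   71 2146] ((642.4205932617188, -98.57147216796875), (280.04302978515625, 184.67364501953125), 83.67533111572266) 111.50984724807176 [[535.0, -228.0], [719.0, -248.0], [750.0, 30.0], [566.0, 51.0]]
dark [157  67   2  44  51] [157.37254902  87.37254902] ((909.230224609375, 300.16143798828125), (2.0040481090545654, 133.47274780273438), 89.95174407958984) 116.25660128430673
dark [ 92 113  66   6 146] [124.89041096 116.58219178] ((820.040954589843
[... 2518 characters left out ...]
255279541) 135.82492242187766
dark [244 379  32   5 114] [259.28947368 381.47368421] ((79.5551528930664, -0.4117927551269531), (83.7253646850586, 11.698736190795898), 89.37753295898438) 127.1278438399222
scene0 red [207, 140, 10, 8, 36] [211.4 143.6] [ 511. -203.  152.] 156.0
scene0 red [244, 202, 5, 8, 14] [246.  205.5] [640.  60. 225.] 233.0
scene0 red [250, 213, 3, 3, 7] [251.3 214. ] [604.  49. 108.] 111.0
scene0 yellow [200, 152, 9, 7, 34] [204.1 154.9] [ 543. -209.  120.] 124.0
scene0 yellow [223, 211, 14, 8, 16] [229.6 214.2] [696.  53. 246.] 256.0
scene0 yellow [238, 210, 5, 1, 5] [240. 210.] [663.  59. 229.] 233.0
scene0 yellow [251, 220, 4, 2, 7] [252.7 220.4] [604.  55.  70.] 93.0
```

View pics/crop1.png

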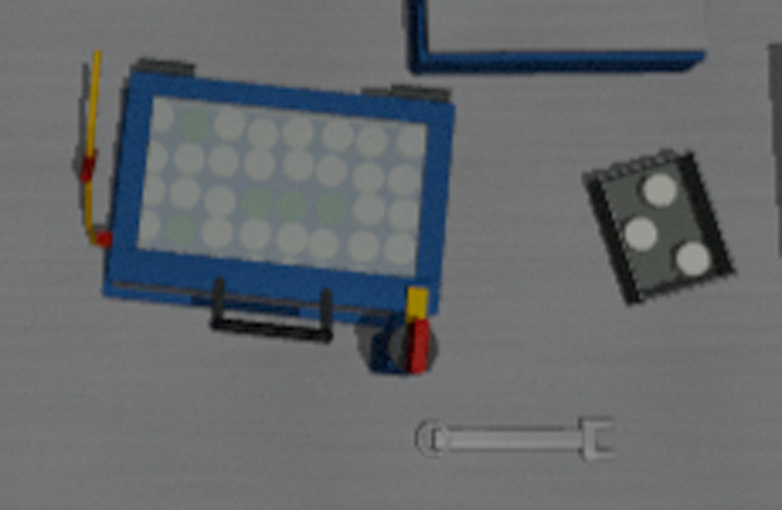

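The estimates agree. The lid is 280 x 185 mm with the feeder's yaw at about -6.3°. That predicts the knob at (508, -205), and the measured red patch is at (508..511, -204). I'll raise the arm, go above the knob and take one close look.

```bash
cat >> h.py <<'E'
yaw=-0.110
ex=np.array([np.cos(yaw),np.sin(yaw),0]); ey=np.array([-np.sin(yaw),np.cos(yaw),0]); ez=np.array([0,0,1.])
org=np.array([645,-98.9,0])
F=lambda x,y,z: org+x*ex+y*ey+z*ez
def down(a):                    # tool down, jaw axis at world angle a
    x=np.array([np.cos(a),np.sin(a),0]); return np.column_stack([x,np.cross(-ez,x),-ez])
E
python3 - <<'E'
from h import *
from workcell import *
k=F(-125,-120,142); print(k)
a0=yaw+np.pi/2
for s in(0,np.pi):
    for t in (0,.6,1.25): print(s,t,np.round(inverse_kinematics(k+[0,0,-15],down(a0+s-t)),2))
p=np.array(read_state()["eef_pos"]); movel([p[0],p[1],340])
# pick the half turn whose j7 stays in range for both ends
best=min((0,np.pi),key=lambda s:max(abs(inverse_kinematics(k,down(a0+s-t))[6]) for t in(0,1.25)))
movep(k+[0,0,160],down(a0+best)); s=read_state(); print(best,s["time"],np.round(s["eef_pos"],1),np.round(s["qpos"],2),np.round(s["ft_force"],1))
c=camera("wrist"); np.savez("pics/w1.npz",**c); cv2.imwrite("pics/w1.png",c["image"])
P=cloud(c); hsv=cv2.cvtColor(c["image"],cv2.COLOR_BGR2HSV); H,S,V=[hsv[...,i].astype(int) for i in range(3)]
for nm,m in (("red",((H<8)|(H>172))&(S>150)&(V>60)),("yellow",(H>18)&(H<33)&(S>140)&(V>80))):
    n,l,st,ce=cv2.connectedComponentsWithStats(m.astype(np.uint8))
    for i in range(1,n):
        if st[i,4]>60:
            q=P[l==i]; print(nm,st[i],ce[i].round(),np.median(q,0).round(1)); 
            t=q[np.abs(q[:,2]-152)<3]
            if nm=="red" and len(t)>50: print("  top",cv2.minAreaRect(t[:,:2].astype(np.float32)))
E
```

```text
[ 507.58209165 -204.45244415  142.        ]
0 0 [ 0.12  0.55  0.22  1.91 -0.18  0.7   1.9 ]
0 0.6 [-0.01  0.58  0.39  1.91 -0.32  0.71  1.44]
0 1.25 [-0.06  0.59  0.48  1.92 -0.4   0.73  0.85]
3.141592653589793 0 [-0.2   0.65  0.69  1.92 -0.58  0.77 -0.86]
3.141592653589793 0.6 [-0.37  0.81  1.01  1.93 -0.88  0.92 -1.19]
3.141592653589793 1.25 [-0.45  0.97  1.22  1.93 -1.06  1.09 -1.68]
3.141592653589793 3.7917 [ 507.9 -203.7  301.9] [-0.43  0.51  1.04  1.75 -0.48  1.16 -0.93] [ 0.1 -0.2  0.5]
red [  0 104   7  10  61] [  3. 109.] [600.   51.4 108.6]
red [247 157  12  42 483] [253. 177.] [ 508.3 -205.2  152. ]
  top ((507.11334228515625, -205.1673126220703), (10.906953811645508, 41.12677764892578), 83.67717742919922)
yellow [245 125  16  30 403] [253. 139.] [ 541.  -209.5  119.1]
```

View pics/w1.png

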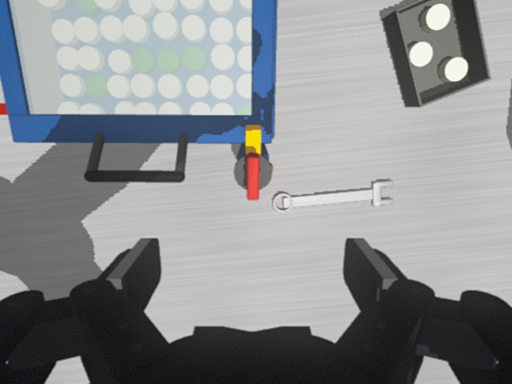

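The wrist view confirms the knob bar at pixel (253, 177), world (507.5, -205.2), top at 152 mm and yaw -6.3°, as the feeder pose predicted. The wrench and tray are well below the fingertips' working height. I'll grip the knob and turn it with joint 7 alone.

Run:
```python
from h import *
from workcell import *
g=[507.6,-205.0,126]
print(movel(g,max_speed=100,guard=8)); clamp(); s=read_state()
print(s["time"],np.round(s["eef_pos"],1),"gap",round(s["finger_gap"],1),np.round(s["ft_force"],1),np.round(s["qpos"],2))
q0=np.array(s["qpos"]); x0=np.array(s["tool_rot"])[:,0]
for t in (.3,.6,.85,1.05,1.22):
    q=q0.copy(); q[6]-=t; goto_joints(q); s=read_state(); x=np.array(s["tool_rot"])[:,0]
    print(t,"turned cw",round(np.arctan2(np.cross(x,x0)[2],x@x0),3),np.round(s["eef_pos"],1),"Tz",np.round(s["torque"],3),np.round(s["ft_force"],1),round(s["finger_gap"],1),s["time"])
```

```text
False
6.4167 [ 507.7 -204.8  126.2] gap 10.8 [-0.5  2.3  5.3] [-0.28  0.71  0.82  1.93 -0.71  0.82 -0.75]
0.3 turned cw 0.296 [ 507.5 -205.1  126.2] Tz [-0.627  0.314 -0.003] [-1.6 -2.4  0.8] 11.2 6.8167
0.6 turned cw 0.597 [ 507.3 -205.4  126.2] Tz [-1.007  0.539  0.08 ] [-2.3 -4.5  1.1] 10.9 7.2167
0.85 turned cw 0.847 [ 507.1 -205.6  126.2] Tz [-1.177  0.821  0.047] [-4.1 -5.5  1.4] 10.7 7.575
1.05 turned cw 1.048 [ 506.9 -205.7  126.2] Tz [-1.28   1.147 -0.025] [-5.3 -6.8  1.7] 11.1 7.8917
1.22 turned cw 1.218 [ 506.7 -205.8  126.2] Tz [-1.415  1.53  -0.035] [-7.  -6.   3.1] 10.9 8.1833
```

Run:
```python
from h import *
from workcell import *
wait(.2); open_gripper(); movel([507,-205,230],max_speed=150); 
h=F(-125,0,141); R=down(yaw+np.pi)
movep(h+[0,0,100],R); s=read_state(); print(s["time"],h.round(1),np.round(s["eef_pos"],1),np.round(s["qpos"],2),np.round(s["ft_force"],1))
c=camera("wrist"); np.savez("pics/w2.npz",**c); t=camera("top"); np.savez("pics/t2.npz",**t); sc=camera("scene")
cv2.imwrite("pics/w2.png",np.hstack([cv2.resize(c["image"],(400,300)),cv2.resize(sc["image"][90:240,130:330],(400,300))]))
for n,c in (("w",c),("t",t),("s",sc)):
    P=cloud(c); hsv=cv2.cvtColor(c["image"],cv2.COLOR_BGR2HSV); H,S,V=[hsv[...,i].astype(int) for i in range(3)]
    near=(np.hypot(P[...,0]-507,P[...,1]+205)<60)
    for nm,m in (("red",((H<8)|(H>172))&(S>150)&(V>60)&near&(P[...,2]>147)),("yel",(H>18)&(H<33)&(S>140)&(V>80)&near)):
        if m.sum()>8: q=P[m]; print(n,nm,m.sum(),np.median(q,0).round(1),cv2.minAreaRect(q[:,:2].astype(np.float32)))
    m=(V<70)&(np.abs(P[...,2]-144)<5)&(np.hypot(P[...,0]-h[0],P[...,1]-h[1])<70)
    if m.sum()>20: print(n,"handle",m.sum(),np.median(P[m],0).round(1),cv2.minAreaRect(P[m][:,:2].astype(np.float32)))
```

```text
10.5583 [520.8 -85.2 141. ] [520.5 -84.9 240.3] [-0.73  0.69  1.23  1.88 -0.73  1.12 -2.47] [ 0.1 -0.4  0. ]
w red 1083 [ 506.1 -202.9  151.8] ((505.466796875, -187.07443237304688), (18.573204040527344, 69.19114685058594), 1.6399896144866943)
w yel 59 [ 518.2 -226.5  119.2] ((517.9474487304688, -225.9132537841797), (2.8732047080993652, 11.835335731506348), 12.701089859008789)
w handle 1449 [519.4 -89.7 145.6] ((520.734619140625, -86.90995025634766), (98.0862045288086, 13.310175895690918), 84.37135314941406)
t yel 27 [ 515.7 -244.8  118.9] ((515.7486572265625, -238.51756286621094), (12.243437767028809, 28.76502227783203), 13.939066886901855)
s red 14 [ 513.7 -215.3  151.8] ((512.1697387695312, -213.62155151367188), (10.213630676269531, 16.285518646240234), 2.206407070159912)
s yel 27 [ 518.2 -240.3  118.3] ((517.0820922851562, -236.89503479003906), (15.16407299041748, 31.41261863708496), 5.5558905601501465)
s handle 62 [523.1 -80.2 146.1] ((523.7142333984375, -85.4202651977539), (91.88289642333984, 13.341350555419922), 80.4056625366211)
```

View pics/w2.png

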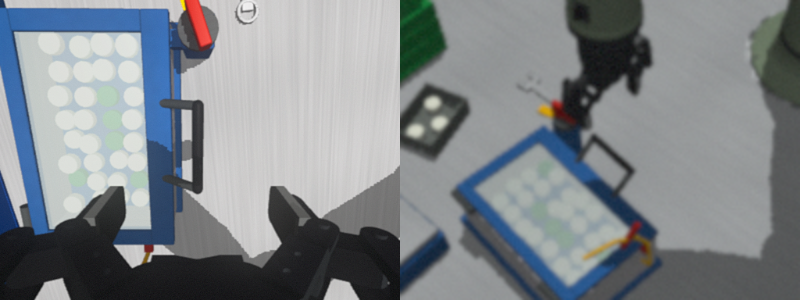

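The pictures show the knob past its click: its tongue direction gives about 1.23 rad, and the tongue is clear of the lid. The handle is at (520.7, -86.9), z 147 on top, as predicted. Joint 7 is near its limit at -2.47, so I'll use the half-turned grasp and check the whole lift before moving.

```bash
cat >> h.py <<'E'
def handle(t):                  # handle_mid in world for lid angle t
    r,a=np.hypot(215,35),np.arctan2(35,215); return F(90-r*np.cos(t+a),0,106+r*np.sin(t+a))
E
python3 - <<'E'
from h import *
from workcell import *
R=down(yaw); o=np.array([0,0,grip_point_offset])
q=inverse_kinematics(handle(0)+[0,0,100],R); print(np.round(q,2))
for t in(0,.4,.785): print(handle(t).round(1),np.round(inverse_kinematics(handle(t)+o,R),2))
movep(handle(0)+[0,0,100],R); print(np.round(read_state()["qpos"],2))
print(movel(handle(0)+o,max_speed=100,guard=8)); clamp(); s=read_state()
print(s["time"],np.round(s["eef_pos"],1),"gap",round(s["finger_gap"],1),np.round(s["ft_force"],1),np.round(s["qpos"],2))
E
```

```text
[-0.73  0.69  1.23  1.88 -0.73  1.12 -2.47]
[520.8 -85.2 141. ] [ 0.53  0.59 -0.66  1.93  0.5   0.79 -0.52]
[551.2 -88.5 222. ] [ 0.53  0.52 -0.66  1.78  0.38  0.97 -0.4 ]
[607.9 -94.8 282.7] [-0.22  0.5   0.41  1.61 -0.22  1.08  0.14]
[-0.73  0.69  1.23  1.88 -0.73  1.12 -2.47]
False
12.975 [519.6 -85.  122.1] gap 9.9 [-7.3  1.5  3.5] [-0.62  0.81  1.04  1.98 -0.91  0.91 -2.34]
```

Run:
```python
from h import *
from workcell import *
s=read_state(); R=np.array(s["tool_rot"]); o=np.array([-1.5,0,grip_point_offset]); print(R.round(3).tolist())
try:
    for t in np.linspace(0,.79,7)[1:]:
        movel(handle(t)+o,max_speed=70); s=read_state(); e=np.array(s["eef_pos"])
        print(round(t,2),round(s["time"],1),np.round(e,1),"err",np.round(e-handle(t)-o,1),np.round(s["ft_force"],1),round(s["finger_gap"],1),np.round(s["qpos"],2))
except PlanningError as x: print("PLAN",x)
```

```text
[[-0.994, 0.11, -0.002], [0.11, 0.994, 0.001], [0.002, 0.0, -1.0]]
0.13 13.5 [525.7 -85.7 150.3] err [0.1 0.2 0. ] [-1.7  0.9 -2.8] 9.7 [-0.64  0.79  1.08  1.95 -0.87  0.96 -2.38]
0.26 14.1 [535.5 -86.9 177.7] err [-0.2  0.1  0.6] [-7.1  2.6 -0.6] 10.0 [-0.66  0.77  1.12  1.91 -0.83  1.03 -2.41]
0.4 14.7 [548.2 -88.3 202.8] err [-0.9  0.2  0.5] [-11.    3.6   0.5] 9.9 [-0.66  0.77  1.16  1.85 -0.8   1.09 -2.44]
0.53 15.2 [564.1 -90.1 226.3] err [-1.6  0.2  0.6] [-19.    6.6   8.3] 9.7 [-0.66  0.77  1.19  1.78 -0.79  1.16 -2.46]
0.66 15.8 [583.  -92.3 247.9] err [-2.2  0.1  1.4] [-28.7  10.8  25. ] 9.5 [-0.65  0.79  1.22  1.71 -0.79  1.23 -2.48]
0.79 16.3 [606.  -95.1 266.7] err [-1.3 -0.2  2. ] [-23.5   8.6  25. ] 9.6 [-0.62  0.82  1.25  1.63 -0.81  1.3  -2.49]
```

The lid came up, but about 35 N now pushes radially outward on the tool. I'll look before finishing.

Run:
```python
from h import *
from workcell import *
sc=camera("scene"); t=camera("top"); s=read_state(); print(s["time"],np.round(s["ft_force"],1))
cv2.imwrite("pics/l1.png",np.hstack([cv2.resize(sc["image"][90:240,150:350],(400,300),interpolation=2),cv2.resize(t["image"][120:270,210:410],(400,300),interpolation=2)]))
hg=F(90,0,106)
for n,c in(("s",sc),("t",t)):
    P=cloud(c)-hg; hsv=cv2.cvtColor(c["image"],cv2.COLOR_BGR2HSV); H,S,V=[hsv[...,i].astype(int) for i in range(3)]
    L=np.stack([P@ex,P@ey,P@ez],-1)
    m=((H<8)|(H>172))&(S>140)&(V>60)&(np.abs(L[...,1]-150)<30)
    k,l,st,ce=cv2.connectedComponentsWithStats(m.astype(np.uint8))
    for i in range(1,k):
        if st[i,4]>2: q=np.median(L[l==i],0); print(n,"red",st[i],q.round(1),"angle",np.degrees(np.arctan2(q[2],-q[0])).round(1))
    m=(H>95)&(H<125)&(S>120)&(L[...,2]>20)&(L[...,0]<-20)&(L[...,0]>-200)&(np.abs(L[...,1])<145)
    q=L[m]
    if len(q)>50:
        p=np.polyfit(-q[:,0],q[:,2],1); r=np.abs(q[:,2]-np.polyval(p,-q[:,0])); q=q[r<8]; p=np.polyfit(-q[:,0],q[:,2],1)
        print(n,"lid plane",len(q),"slope deg",np.degrees(np.arctan(p[0])).round(1),"offset",p[1].round(1),"max reach",np.hypot(q[:,0],q[:,2]).max().round(1))
```

```text
16.425 [-22.2   8.3  25.6]
s red [240 203   9  11  32] [-107.1  156.3  111.3] angle 46.1
s lid plane 670 slope deg 43.2 offset 15.7 max reach 186.1
t red [238 167   2   3   3] [-106.5  149.   107.3] angle 45.2
t red [234 170   3   3   6] [-119.2  158.   124.8] angle 46.3
t lid plane 31 slope deg 45.8 offset 4.2 max reach 132.8
```

View pics/l1.png

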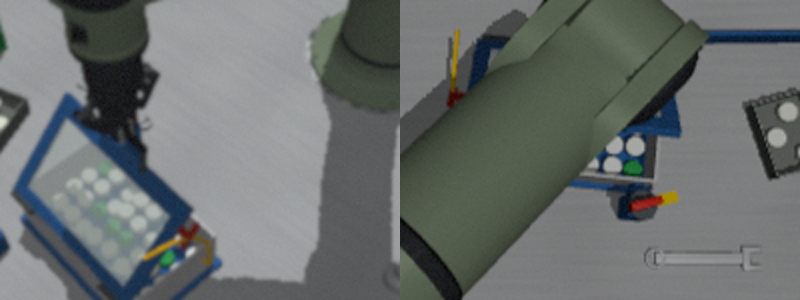

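The lid stands at 45–46°, with the pointer beside the peg (left panel, near (188, 235)), the knob still turned and nothing disturbed. I'll relieve the radial strain by shifting about 3 mm outward, check that it is at rest, then hand in.

Run:
```python
from h import *
from workcell import *
o=np.array([-1.5,0,grip_point_offset]); d=handle(.785)-F(90,0,106); d/=np.linalg.norm(d)
movel(handle(.785)+o+3*d,max_speed=20); wait(.5)
s=read_state(); print(s["time"],np.round(s["eef_pos"],1),np.round(s["ft_force"],1),round(s["finger_gap"],1),np.abs(s["qvel"]).max(),s["qpos"][6])
hg=F(90,0,106)
for _ in range(2):
    c=camera("scene"); P=cloud(c)-hg; hsv=cv2.cvtColor(c["image"],cv2.COLOR_BGR2HSV); H,S,V=[hsv[...,i].astype(int) for i in range(3)]
    L=np.stack([P@ex,P@ey,P@ez],-1)
    m=(H>95)&(H<125)&(S>120)&(L[...,2]>20)&(L[...,0]<-20)&(L[...,0]>-200)&(np.abs(L[...,1])<145)
    q=L[m]; p=np.polyfit(-q[:,0],q[:,2],1); r=np.abs(q[:,2]-np.polyval(p,-q[:,0])); q=q[r<8]; p=np.polyfit(-q[:,0],q[:,2],1)
    print("lid slope",np.degrees(np.arctan(p[0])).round(1)); wait(.5)
c=camera("scene"); P=cloud(c); hsv=cv2.cvtColor(c["image"],cv2.COLOR_BGR2HSV); H,S,V=[hsv[...,i].astype(int) for i in range(3)]
m=(H>18)&(H<33)&(S>140)&(V>80)&(np.hypot(P[...,0]-507,P[...,1]+205)<60); q=np.median(P[m],0); print("knob",m.sum(),yaw-np.arctan2(q[1]+205.2,q[0]-507.5))
```

```text
17.2333 [605.1 -94.9 266.6] [  4.9  -2.5 -13.1] 9.5 0.001636335244268019 -2.486107995285766
lid slope 43.6
lid slope 43.3
knob 0 nan
  return _methods._mean(a, axis=axis, dtype=dtype,
  ret = um.true_divide(
```

Run:
```python
from h import *
from workcell import *
c=camera("top"); P=cloud(c); hsv=cv2.cvtColor(c["image"],cv2.COLOR_BGR2HSV); H,S,V=[hsv[...,i].astype(int) for i in range(3)]
m=(H>18)&(H<33)&(S>140)&(V>80)&(np.hypot(P[...,0]-507,P[...,1]+205)<60); q=np.median(P[m],0); k=yaw-np.arctan2(q[1]+205.2,q[0]-507.5); print("knob",m.sum(),k)
if k>1.1: finish_job(); print("handed in",read_state()["time"])
```

```text
knob 39 1.2364640389538628
the job is handed in; nothing more can be done
the job is handed in; nothing more can be done
```

The job is handed in at about 18 s of the 54 s allowed. The lid is held open at about 45°, and the knob is past its click. No verdict is reported.

**What I did:** I gripped the knob bar and turned it clockwise 1.22 rad, then released it. I then pinched the handle from above and lifted the lid along its arc to 45°. That left about 35 N pushing outward on the tool, so I shifted the grip 3 mm outward to relieve it.

**Last checks:**
- **Knob:** it read about 1.24 rad in the top camera, measured from the tongue direction, just before hand-in.
- **Lid angle:** readings disagreed slightly. The pointer and peg gave 45–46° just before the 3 mm shift. The fitted lid plane gave 43.2–43.6° before and after it. All are inside 39–51°.
- **At rest:** joint speeds were under 0.002 rad/s. The fingers were closed on the bar at a 9.5 mm gap, with about 13 N of downward load on the tool.
- **Bystanders:** the wrench and tray looked undisturbed in the last picture I viewed. I did not measure the loose things, and the bottles, jar and chuck were outside that view, but the arm passed well above the bench.

One check failed: the knob was hidden in the last scene-camera view, so I repeated it with the top camera, which gave the 1.24 rad above.

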